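# Stopper the leaning spirit bottle

## Task

Close up the spirit bottle that leans in its stand. Lift the steel measuring cup off its neck and stand it mouth down, flat on the free floor of the steel tray; then take the bigger of the two rubber stoppers out of the block and set it fully home in the bottle's neck, its flange down on the rim. Let go of both and leave everything else on the table where it is.

Things in the scene. Friction and masses are not known exactly. Their poses are not given: they have to be found in the camera images.
- stand: white plastic bottle stand, fixed: base plate 170 x 110 mm, 10 mm thick, with a cradle up to 65 mm high; it holds the bottle leaning 30 degrees from vertical. Origin: centre of the underside; z up; the bottle leans along the stand's -x, which is roughly towards the robot
- bottle: amber glass bottle fixed in the stand: body 72 mm diameter up to 100 mm, shoulder to 124 mm, then a straight open neck (30 mm outside, 22 mm inside diameter, open 46 mm deep) up to the rim at 170 mm, all along its own axis. Origin: centre of the bottle's bottom; its z axis is the bottle's axis, out of the mouth, leaning 30 degrees from vertical
- bottle_mouth (a point): centre of the bottle's rim, on the bottle's axis, about 0.18 m above the table
- cup: small straight steel measuring cup, 40 mm outside and 35.6 mm inside diameter, 40 mm tall, closed end 3 mm thick, 45 g. At the start it hangs loosely upside down over the bottle's neck. Origin: centre of its open mouth; z along its axis towards the closed end (z points up when it stands mouth down)
- tray: steel instrument tray, fixed, 150 (x) x 170 (y) mm, rim 16 mm high, walls and floor 3 mm. Origin: centre of the underside, z up. A lancing pen lies along its far (+x) side; the rest is free
- block: white plastic stopper block, fixed, 60 (x) x 120 (y) x 40 mm high, with two 23 mm holes at y = -29 and +29 mm of its own frame, 34 mm deep. Origin: centre of the underside, z up. One stopper stands in each hole, which in which varies
- stopper: the bigger of the two dark rubber stoppers, the one that fits the bottle: tapered plug 26 mm long (15 mm diameter at its end, 20 mm at the top), shoulder flange 29 mm diameter and 5 mm thick above it, then an upright round grip 20 mm diameter and 32 mm tall; 63 mm in all, 30 g. Origin: centre of the plug's lower end; z up along its axis to the grip. In the block its flange rests on the block's top
- stopper_shoulder (a point): centre of the underside of the stopper's flange, 26 mm above its origin along its axis; it meets the bottle's rim when the stopper is fully home
- small_stopper: the other rubber stopper, too small for this bottle: same flange, but its grip is only 12 mm diameter and 16 mm tall; stays in the block. Origin: lower end of its plug
- pen: grey lancing pen lying in the tray along the tray's y, 125 x 15 mm, 16 mm high; origin under its middle
- strip_vial: small white vial with grey cap standing left of the bottle stand, 26 mm diameter, 48 mm tall; origin under its centre
- meter: black pocket meter lying on the table, 85 x 50 x 16 mm; origin under its centre
- syringe: white plastic syringe lying on the table, about 145 x 16 x 16 mm; origin under its barrel
Not all that is in view belongs to the job. Of the things shaped like the tray, the steel one is meant. What is shaped like the stopper but purple is not meant.

How it is judged:
On the way, in this order (a step that is already met when the one before it is completed fails the run):
1. the cup stands mouth down on the tray, let go (x of cup in the frame of tray between -0.06 and 0.06 m and y of cup in the frame of tray between -0.07 and 0.07 m and z of cup in the frame of tray below 0.008 m and angle between cup's own z axis and vertical below 0.12 rad and contact force between the fingers and cup below 0.05 N), for 0.2 s.
2. the bigger stopper is home in the bottle's neck, let go (distance between stopper_shoulder and bottle_mouth below 0.003 m and angle between the z axis of stopper and the z axis of bottle, either way round below 0.07 rad and contact force between the fingers and stopper below 0.05 N), for 0.2 s.
At the end, for the whole second after the job is handed in: The cup stands mouth down on the tray floor (within 7 degrees, centre 15 mm or more inside the edges); the bigger stopper is in the neck, flange centre within 3 mm of the rim's centre, axis within 4 degrees of the bottle's; both released and at rest, the cup first (all of step 1 and all of step 2 and linear speed of each of cup, stopper below 0.02 m/s); the robot touches nothing.
It fails at once if a bystander (the small stopper, pen, vial, meter or syringe) is displaced by more than 30 mm (distance of any of small_stopper, pen, strip_vial, meter, syringe from where it was at the start of the episode above 0.03 m).
It also fails if it takes over 54 s, if anything falls off the work surface, if the arm or the gripper's body presses on something with over 40 N, if the wrist force passes 120 N, or if a joint passes its speed limit or range.

## Robot

A 6-joint arm with a two-finger parallel gripper is mounted at the origin on the work surface. World frame = base frame: x ahead of the robot, y to its left, z up, the work surface at z = 0. Lengths are in m, angles in rad, forces in N, time in s.
With the tool pointing down it reaches from about 0.35 to 0.85 m from the base axis. Payload 8.1 kg.
Tool frame: the origin (TCP) lies at the very end of the fingers, on their centre line; the grasp point (between the pads) lies 19 mm behind it; z points along the fingers, y is the line along which they close (so a half turn about z gives the same grasp; the last joint's range is limited). The gripper opens to 93 mm and grips with 3 to 60 N. Pads are 15 mm wide; open, the fingers measure 128 mm over their backs; the gripper's body (75 mm by 188 mm) begins 65 mm behind the grasp point.
Start: joints at [1.042, 0.13, 1.488, -0, 1.523, -0.085], TCP at [0.258, 0.542, 0.219] pointing down, gripper open.
Joint ranges: [-2.96, 2.96], [-0.89, 2.26], [0.02, 2.5], [-1.34, 4.48], [0, 2.73], [-2.66, 2.66]. Speed limits (rad/s): [2.39, 2.39, 2.79, 3.14, 3.14, 3.14].

## Interface

Orientations are given as a rotation vector (axis times angle).
In Python, from plant import robot, imaging gives the robot as it stands.
- The arm moves only by the tool jog_arm, never from a script. Its argument "rows" is a list of rows, each a list of 2 entries, a list of its own where there are three numbers: the shift along the tool's x, y, z each as a share of 0.2 m, from -1 to 1, then the turn, a rotation vector about the tool's x, y, z each as a share of pi/2 rad, from -1 to 1. A call has 1 to 5 rows; each row is the pose to reach, as a shift and turn from the pose commanded when the call began, along the tool's axes at that moment; what a row does not reach only later rows make up. A row lasts 1/10 s, in which the tool goes at most 50 mm and 8.59 degrees, less where a joint would pass 70% of its speed; a pose out of reach is approached as far as the arm can. A call with a number of a shift or a turn outside -1 to 1 is refused whole. A call with a gripper value outside its range is refused whole. "hand" is the closure, from -1 (fully open) to 1 (shut), set as the call begins (left out, the last holds). The fingers move at their own pace and stop on an object; "squeeze" is the grip in N (left out, the last holds). Time passes only in rows, so rows that repeat a pose let the fingers close. It gives the time, the measured TCP pose, the force, the opening and the grip force at its end, in the units of the state.
- robot.read_state(): the state, without advancing time (a new reading comes with each control period).
- imaging.read_camera(name): name is "side" or "top"; returns a dict with "frame" (384x512x3 uint8, red, green, blue), "vertical_fov" (degrees; the focal length in pixels is half the picture's height over the tangent of half this angle, whatever the lens; pixels are square), "cx", "cy" (the principal point, pixels), "R" (3x3) and "t" (3): a world point X has camera coordinates R X + t. Camera axes: x right, y down, z forward; pixel columns grow to the right and rows downward; lengths in m; the calibration is good to about 2 mm. A picture is of the moment at which its call begins. There is no depth.
- robot.close_job(): hands the job in; it is judged then, once.
The state is a dict: "t": time; "q": joint angles; "dq": joint speeds; "joint_torque": joint torques, N m; "tool_pos": TCP position; "orientation": TCP orientation; "force": force on the tool from outside, world axes, zero at the start; "wrist_torque": the same for the moment, N m; "opening": finger opening in m; "gripper_force": force on a finger pad.
Only numpy, scipy, OpenCV 4.12 (cv2) and the standard library are available. Lean on these libraries where they do the work, as an engineer would, in place of code of your own. Each camera call takes 0.05 s, during which the arm holds its last target. There are 200 camera calls.

## Working session

There is one attempt and no reset: what is moved stays moved. The work goes in short steps, Python scripts to look and compute and a tool call to move; the robot and the scene stay as the last step left them, time stands still between calls to the robot, and variables do not carry over. Pictures are saved under pics/ and viewed, at most 10 in all, crops included, and the job is handed in when it is done.

Besides the shell and the picture viewer there is one more tool, called after ">>>" as name([rows], argument=value, ...), one row to a line, values as JSON. jog_arm: Moves the arm, as the interface text tells. Its arguments: {"type":"object","properties":{"rows":{"type":"array"},"hand":{"type":"number"},"squeeze":{"type":"number"}},"required":["rows"]}

```bash
mkdir -p pics; ls
python3 - <<'E'
from plant import robot, imaging
import cv2
for n in("side","top"):
    c=imaging.read_camera(n); cv2.imwrite(f"pics/{n}0.png",cv2.resize(c["frame"][:,:,::-1],(800,600),interpolation=cv2.INTER_CUBIC))
    print(n,{k:c[k] for k in c if k!="frame"})
print(robot.read_state())
E
```

```text
pics
side {'vertical_fov': 49.165122930384186, 'cx': 258.0561772772463, 'cy': 200.90186416837145, 'R': array([[ 0.85229313, -0.52301926, -0.00687599],
       [-0.33806609, -0.54077402, -0.77024332],
       [ 0.39913374,  0.65879763, -0.63771306]]), 't': array([-0.44111679,  0.27482493,  0.89095766])}
top {'vertical_fov': 47.58414765954573, 'cx': 260.059080342214, 'cy': 195.23414618462675, 'R': array([[ 0.16032349, -0.98705446,  0.00445847],
       [-0.96719733, -0.15799666, -0.19891298],
       [ 0.19704237,  0.0275782 , -0.98000701]]), 't': array([-0.06166959,  0.54534894,  1.12426412])}
{'t': 0.1, 'q': array([ 1.04156571e+00,  1.31085304e-01,  1.48920528e+00,  1.80567964e-05,
        1.52298688e+00, -8.53892103e-02]), 'dq': array([-0.00091932,  0.00030986, -0.00069855, -0.00121252, -0.00047585,
        0.00077555]), 'joint_torque': array([ 8.97971295e-04, -5.61337745e+01, -4.93096197e+01,  7.69260270e-02,
        2.91518366e-02, -4.56854275e-05]), 'tool_pos': array([0.25734885, 0.54142569, 0.21767338]), 'orientation': array([-6.91361111e-01, -3.06403459e+00,  2.51351525e-03]), 'force': array([ 0.19253212,  0.0075385 , -0.82496282]), 'wrist_torque': array([ 0.01017945, -0.03690556,  0.01995324]), 'gripper_force': 0.0, 'opening': 0.09247011804091321}
```

View pics/side0.png

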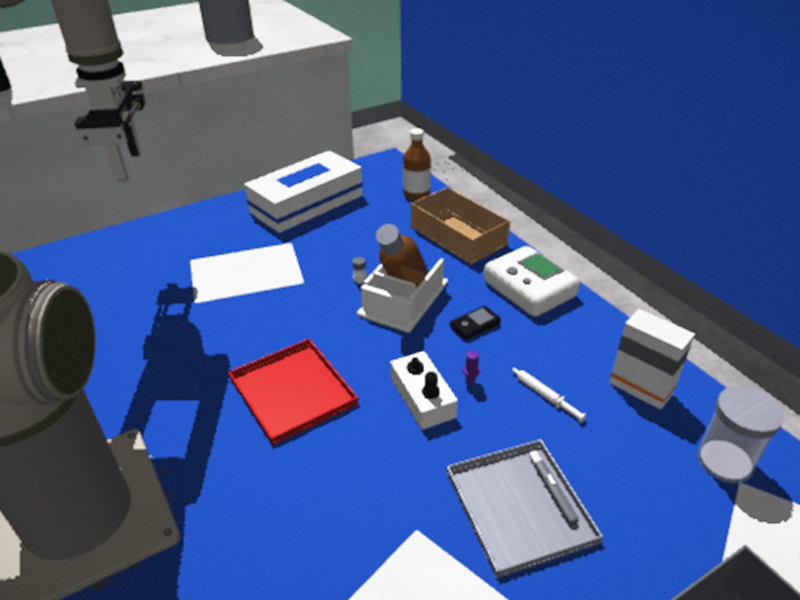

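View pics/top0.png

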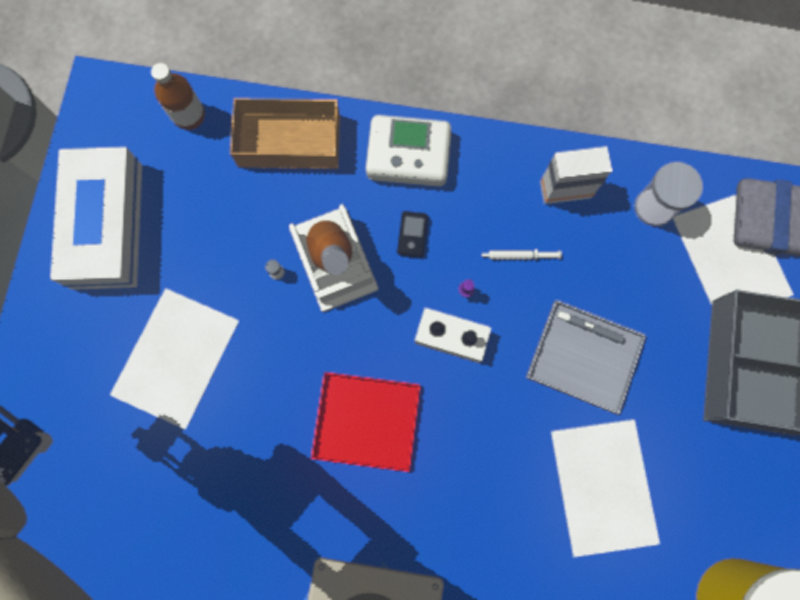

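Side view: the cup is at about (388,238) on the leaning bottle, the block at (424,390) with the bigger stopper nearer the tray at (431,385), and the steel tray at (525,505). Top view: cup (333,260), block (453,335), bigger stopper probably (470,338), tray (587,356). I'll enlarge these areas.

```bash
cat > h.py <<'E'
import numpy as np,cv2,pickle,os
from plant import robot, imaging
from scipy.spatial.transform import Rotation as Ro
def cam(n,fresh=False):
    f=f"cam_{n}.pkl"
    if fresh or not os.path.exists(f): pickle.dump(imaging.read_camera(n),open(f,"wb"))
    return pickle.load(open(f,"rb"))
def F(c): return c["frame"].shape[0]/2/np.tan(np.radians(c["vertical_fov"]/2))
def proj(c,X):
    p=np.atleast_2d(X)@c["R"].T+c["t"]; return p[:,:2]/p[:,2:]*F(c)+[c["cx"],c["cy"]]
def ray(c,uv):
    d=np.array([(uv[0]-c["cx"])/F(c),(uv[1]-c["cy"])/F(c),1]); return -c["R"].T@c["t"], c["R"].T@d
def atz(c,uv,z):
    o,d=ray(c,uv); return o+d*(z-o[2])/d[2]
def tri(c1,u1,c2,u2):
    o1,d1=ray(c1,u1);o2,d2=ray(c2,u2); s=np.linalg.lstsq(np.c_[d1,-d2],o2-o1,rcond=None)[0]
    a,b=o1+s[0]*d1,o2+s[1]*d2; return (a+b)/2,np.linalg.norm(a-b)
def crop(c,x,y,w,h,s): # full-res crop with ticks every 10 px
    im=cv2.resize(c["frame"][y:y+h,x:x+w,::-1],(w*s,h*s),interpolation=cv2.INTER_CUBIC)
    for i in range(0,w,10): cv2.line(im,(i*s,0),(i*s,6),(255,255,255),1); cv2.putText(im,str(x+i),(i*s,16),0,.32,(0,255,255),1)
    for i in range(10,h,10): cv2.line(im,(0,i*s),(6,i*s),(255,255,255),1); cv2.putText(im,str(y+i),(8,i*s+4),0,.32,(0,255,255),1)
    return im
E
python3 - <<'E'
from h import *
s,t=cam("side"),cam("top")
a=np.hstack([crop(s,225,140,66,74,6),crop(t,180,128,66,74,6)])
b=np.hstack([crop(s,245,220,66,60,6),crop(t,260,190,66,60,6)])
cv2.imwrite("pics/a.png",a[:600]);cv2.imwrite("pics/b.png",b)
c=np.hstack([crop(s,280,275,110,100,3),crop(t,330,185,90,100,3)]);cv2.imwrite("pics/c.png",c)
E
```

```text
(no output)
```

View pics/a.png

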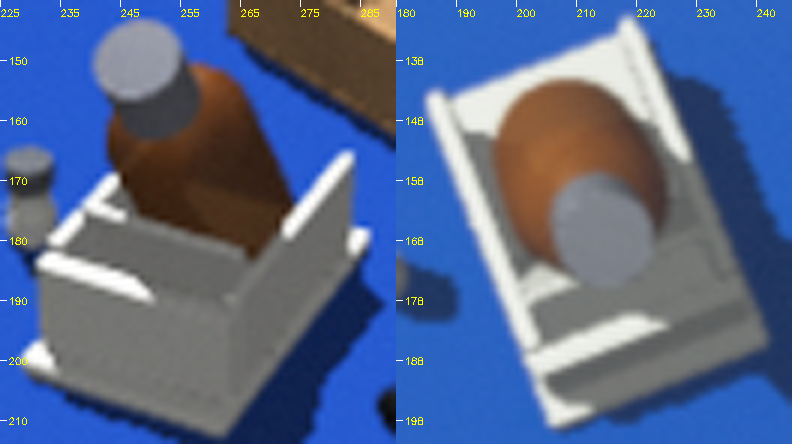

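View pics/b.png

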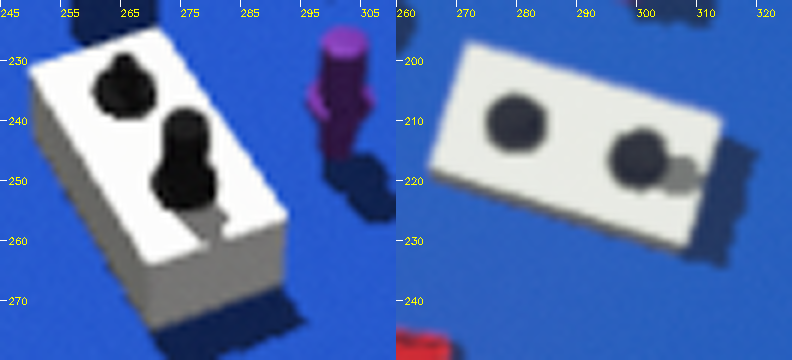

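View pics/c.png

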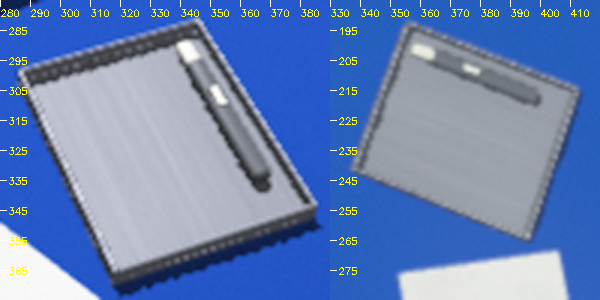

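```bash
cat > fit.py <<'E'
from h import *
from scipy.optimize import least_squares
s,t=cam("side"),cam("top")
def fit(pts,guess):
    def r(p):
        c,sn=np.cos(p[2]),np.sin(p[2]); o=[]
        for cm,L,uv in pts:
            X=[p[0]+c*L[0]-sn*L[1],p[1]+sn*L[0]+c*L[1],L[2]]; o+=list(proj(cm,X)[0]-uv)
        return np.array(o)
    z=least_squares(r,guess,loss="soft_l1"); print(np.round(z.x,4),np.round(r(z.x),1)); return z.x
h=-.5
def S(*a): return np.array(a)+h
B=.04
print("block");fit([(s,(.03,.06,B),S(250,231.3)) if 0 else (s,(-.03,.06,B),S(250,231.3)),(s,(.03,.06,B),S(271.3,224.7)),(s,(.03,-.06,B),S(293,255.8)),(s,(-.03,-.06,B),S(270,264.2)),
 (t,(.03,.06,B),S(272.3,197)),(t,(.03,-.06,B),S(314.3,209.7)),(t,(-.03,-.06,B),S(309,231)),(t,(-.03,.06,B),S(265.7,218.3))],[.5,.0,-.2])
B=.016
print("tray");fit([(s,(-.075,.085,B),S(286.7,299.3)),(s,(.075,.085,B),S(345.7,281.7)),(s,(.075,-.085,B),S(385.7,344)),(s,(-.075,-.085,B),S(317.3,366)),
 (t,(.075,.085,B),S(355.7,193.3)),(t,(.075,-.085,B),S(412.7,215.7)),(t,(-.075,-.085,B),S(396.7,265)),(t,(-.075,.085,B),S(338.3,241))],[.5,-.2,-.2])
print("stand");fit([(s,(-.085,-.055,0),S(262,213)),(s,(.085,-.055,.01),S(286.8,178.5)),(s,(-.085,.055,0.005),S(228.8,201.5)),
 (t,(-.085,.055,.01),S(206,199.3)),(t,(-.085,-.055,.01),S(242,185.2))],[.6,.2,.2])
print("cup top",tri(s,S(248,150),t,S(214.3,167)))
print("big grip top", tri(s,S(276.0,240.5),t,S(300.5,216.3)))
print("arm fk",robot.read_state()["tool_pos"])
E
python3 fit.py
```

```text
block
[ 0.5149 -0.0611 -0.1304] [-0.3  0.1 -0.2  0.  -0.3  0.2 -0.1 -0.3  0.1  0.2  0.3 -0.1 -0.2 -0.4
  0.5 -0.4]
tray
[ 0.5171 -0.3019 -0.2267] [-1.5 -1.   0.2 -0.5 -0.1 -0.1  0.1  0.5  0.7 -1.1  1.3 -0.8  0.   0.5
 -0.3  0.8]
stand
[0.6238 0.1746 0.5476] [-0.1  0.4  0.1 -0.2 -0.9 -0.7  0.1 -0.1  0.5 -0.3]
cup top (array([0.57653491, 0.14700134, 0.17631612]), np.float64(6.654944169496671e-05))
big grip top (array([ 0.50924542, -0.08777861,  0.07448594]), np.float64(0.0057303781591802275))
arm fk [0.25744853 0.54158936 0.21797703]
```

```bash
cat > cup.py <<'E'
from h import *
s,t=cam("side"),cam("top")
out=[]
for c,(u,v) in((s,(247,149)),(t,(214,167))):
    f=cv2.cvtColor(c["frame"],cv2.COLOR_RGB2LAB).astype(int); ref=np.median(f[v-2:v+3,u-2:u+3].reshape(-1,3),0)
    m=(np.abs(f-ref).max(2)<14).astype(np.uint8); n,l,st,ce=cv2.connectedComponentsWithStats(m,connectivity=4)
    k=l[v,u]; cs,_=cv2.findContours((l==k).astype(np.uint8),0,2); hull=cv2.convexHull(max(cs,key=cv2.contourArea)); M=cv2.moments(hull)
    uv=(M["m10"]/M["m00"],M["m01"]/M["m00"]); print(st[k],uv,c["frame"][v,u],cv2.fitEllipse(hull)); out.append(uv)
p,e=tri(s,out[0],t,out[1]); print(p,e)
a=.5476; ax=np.array([-.5*np.cos(a),-.5*np.sin(a),.866])
e1=np.cross(ax,[0,0,1]);e1/=np.linalg.norm(e1);e2=np.cross(ax,e1)
th=np.linspace(0,6.28,60)
for dz in(0,.003,.006):
  for c in(s,t):
    q=proj(c,p+[0,0,dz]+.02*(np.cos(th)[:,None]*e1+np.sin(th)[:,None]*e2)); print(dz,q.min(0),q.max(0),q.mean(0))
E
python3 cup.py
```

```text
[241 144  14  12 124] (247.37687687687688, 149.38588588588587) [150 154 166] ((247.4949188232422, 149.3101043701172), (11.057398796081543, 13.524381637573242), 63.406036376953125)
[203 157  34  28 436] (216.4435649369686, 172.29434183523892) [126 130 138] ((216.32191467285156, 171.79244995117188), (29.181442260742188, 37.00874328613281), 94.89202117919922)
[0.56471583 0.13505516 0.18611127] 0.008359260271207994
0 [238.36683892 142.98686725] [253.28477462 156.56988615] [245.70615891 149.72834231]
0 [209.10669992 162.7666267 ] [225.57526646 178.83251435] [217.22721283 170.86791389]
0.003 [238.32429631 141.99728905] [253.26830768 155.59133047] [245.67642431 148.7441341 ]
0.003 [208.9696225  162.42764987] [225.48493203 178.54170477] [217.11320992 170.55329711]
0.006 [238.28160395 141.00423735] [253.2517823  154.60929446] [245.64658473 147.75644833]
0.006 [208.83177553 162.08676621] [225.39409407 178.24927666] [216.99856893 170.23691969]
```

Run:
```python
from h import *
s,t=cam("side"),cam("top")
p,e=tri(s,(247.4,149.4),t,(213.9,167.3)); print(p,e)
a=.5476; d=p[:2]-[.6238,.1746]; print("stand frame",d@[np.cos(a),np.sin(a)],d@[-np.sin(a),np.cos(a)])
# block holes at yaw -.1304
for y in(-.029,.029):
  c,sn=np.cos(-.1304),np.sin(-.1304); print([.5149-sn*y,-.0611+c*y], proj(s,[.5149-sn*y,-.0611+c*y,.077]),proj(t,[.5149-sn*y,-.0611+c*y,.077]))
```

```text
[0.574898   0.14596338 0.17756849] 0.001404630036326894
stand frame -0.05666073972054341 0.0010110486671826915
[np.float64(0.5111291080471198), np.float64(-0.089853788861291)] [[275.4883325  239.74327613]] [[301.55986125 214.16648865]]
[np.float64(0.5186708919528803), np.float64(-0.032346211138708995)] [[265.1349514  224.45401595]] [[280.41370434 207.91354367]]
```

```bash
cat > plan.py <<'E'
from h import *
np.set_printoptions(suppress=True,precision=4)
A=.5476
def tool(yang,tilt,az=A): # tool y horizontal at angle yang; z down tilted 'tilt' (toward az+... in plane perp. to y)
    y=np.array([np.cos(yang),np.sin(yang),0]); h=np.array([-y[1],y[0],0]); # h: forward horizontal for yang=A-90deg
    z=np.sin(tilt)*h-np.cos(tilt)*np.array([0,0,1]); return np.c_[np.cross(y,z),y,z]
AX=-tool(A-np.pi/2,np.pi/6)[:,2]
def go(p,R):
    st=robot.read_state(); R0=Ro.from_rotvec(st["orientation"]); d=R0.inv().apply(np.array(p)-st["tool_pos"])
    rv=(R0.inv()*Ro.from_matrix(R)).as_rotvec()
    print("t",round(st["t"],1),"pos",st["tool_pos"],"q",st["q"],"op",round(st["opening"],4),"gf",round(st["gripper_force"],2),"F",st["force"])
    print("shift share",d/.2,"turn share",rv/(np.pi/2),"| mm",np.linalg.norm(d)*1e3,"deg",np.degrees(np.linalg.norm(rv)))
E
python3 - <<'E'
from plan import *
print(AX)
top=np.array([.575,.146,.178])
p1=top+.06*AX
# waypoint: yaw only part
go([.45,.33,.30],tool(np.radians(20),0))
go(p1,tool(A-np.pi/2,np.pi/6))
E
```

```text
[-0.4269 -0.2603  0.866 ]
t 0.2 pos [0.2574 0.5416 0.218 ] q [ 1.0416  0.1309  1.4889 -0.      1.523  -0.0854] op 0.0932 gf 0.0 F [-0.3411 -0.0231  0.4664]
shift share [-1.3237 -0.5425 -0.4096] turn share [-0.0007  0.0002  0.4952] | mm 297.61366630561497 deg 44.57144935671218
t 0.2 pos [0.2574 0.5416 0.218 ] q [ 1.0416  0.1309  1.4889 -0.      1.523  -0.0854] op 0.0932 gf 0.0 F [-0.3411 -0.0231  0.4664]
shift share [-2.2011 -1.2302 -0.0587] turn share [-0.3573  0.1937  1.3317] | mm 504.44424769951223 deg 125.3130842544273
```

>>> jog_arm([
  [[-0.25, -0.1, -0.1], [0, 0, 0.095]],
  [[-0.45, -0.2, -0.2], [0, 0, 0.19]],
  [[-0.65, -0.28, -0.3], [0, 0, 0.285]],
  [[-0.82, -0.35, -0.4], [0, 0, 0.38]],
  [[-1, -0.42, -0.41], [0, 0, 0.47]],
], hand=-1)

```text
t: 0.7
tool_pos: [0.4041, 0.3794, 0.3043]
orientation: [1.758, 2.602, 0.008]
force: [0.5, 0.9, 0.4]
opening: 0.093
gripper_force: 0.0
```

Run:
```python
from plan import *
top=np.array([.575,.146,.178])
go(top+.06*AX,tool(A-np.pi/2,np.pi/6))
```

```text
t 0.7 pos [0.4041 0.3794 0.3043] q [ 0.6614 -0.0185  1.4881 -0.      1.6668  0.279 ] op 0.093 gf 0.0 F [0.4841 0.9004 0.4204]
shift share [-1.4267  0.2075  0.3707] turn share [-0.2319  0.2731  0.8732] | mm 297.7184746789192 deg 84.94624755139246
```

>>> jog_arm([
  [[-0.2, 0.03, 0], [-0.025, 0.027, 0.087]],
  [[-0.4, 0.06, 0], [-0.05, 0.055, 0.174]],
  [[-0.6, 0.09, 0.05], [-0.075, 0.082, 0.262]],
  [[-0.8, 0.12, 0.1], [-0.1, 0.11, 0.35]],
  [[-1, 0.15, 0.15], [-0.12, 0.135, 0.43]],
])

```text
t: 1.2
tool_pos: [0.5063, 0.2047, 0.2705]
orientation: [-2.447, -1.81, -0.417]
force: [0.4, -0.0, 0.0]
opening: 0.0931
gripper_force: 0.0
```

Run:
```python
from plan import *
top=np.array([.575,.146,.178])
go(top+.06*AX,tool(A-np.pi/2,np.pi/6))
```

```text
t 1.2 pos [0.5063 0.2047 0.2705] q [ 0.1615 -0.2772  1.8089  0.1878  1.4002  0.4462] op 0.0931 gf 0.0 F [ 0.3606 -0.005   0.0085]
shift share [-0.339   0.2957  0.1526] turn share [-0.1145  0.136   0.4438] | mm 95.00368719632617 deg 43.03173553663284
```

>>> jog_arm([
  [[-0.07, 0.06, 0.03], [-0.023, 0.027, 0.089]],
  [[-0.14, 0.12, 0.06], [-0.046, 0.054, 0.178]],
  [[-0.2, 0.18, 0.09], [-0.069, 0.082, 0.266]],
  [[-0.27, 0.24, 0.12], [-0.092, 0.109, 0.355]],
  [[-0.339, 0.296, 0.153], [-0.1145, 0.136, 0.444]],
])

```text
t: 1.7
tool_pos: [0.5495, 0.1312, 0.2298]
orientation: [-2.798, -0.787, -0.748]
force: [-0.2, 0.3, -0.3]
opening: 0.093
gripper_force: 0.0
```

Run:
```python
from plan import *
top=np.array([.575,.146,.178])
go(top+.0*AX,tool(A-np.pi/2,np.pi/6))
s,t=cam("side",1),cam("top",1)
cv2.imwrite("pics/d.png",np.hstack([crop(s,215,100,80,110,5),crop(t,175,115,80,110,5)]))
```

```text
t 1.7 pos [0.5495 0.1312 0.2298] q [-0.0472 -0.455   2.0823  0.3213  1.0913  0.8878] op 0.093 gf 0.0 F [-0.1683  0.259  -0.3311]
shift share [-0.0014  0.0033  0.2978] turn share [-0.0004  0.0007  0.0002] | mm 59.56641560578636 deg 0.0767085441052096
```

View pics/d.png

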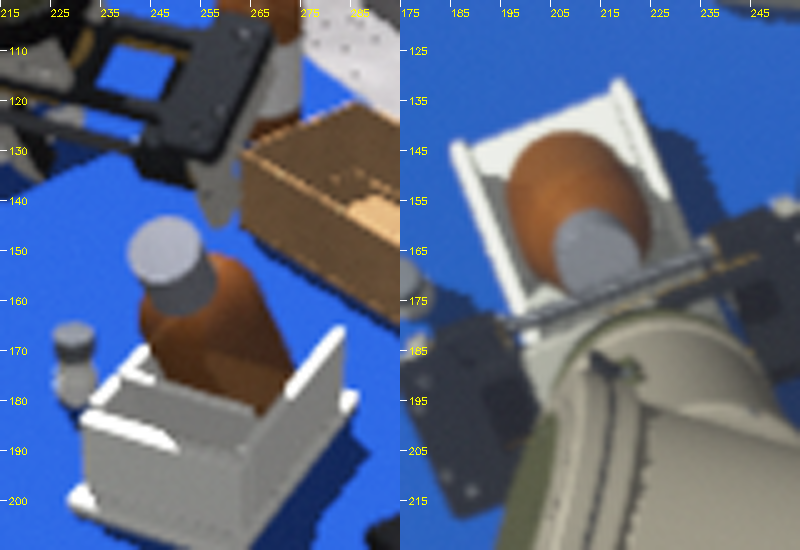

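The open fingers straddle the cup's axis. The cup is at side (248,150) and top (214,166), the same as before. Descending.

>>> jog_arm([
  [[0, 0.003, 0.12], [0, 0, 0]],
  [[0, 0.003, 0.24], [0, 0, 0]],
  [[0, 0.003, 0.34], [0, 0, 0]],
  [[0, 0.003, 0.42], [0, 0, 0]],
  [[0, 0.003, 0.465], [0, 0, 0]],
])

```text
t: 2.3
tool_pos: [0.5886, 0.1572, 0.1483]
orientation: [-2.795, -0.803, -0.742]
force: [0.4, 0.3, -0.4]
opening: 0.0932
gripper_force: 0.0
```

>>> jog_arm([
  [[0, 0, 0], [0, 0, 0]],
  [[0, 0, 0], [0, 0, 0]],
  [[0, 0, 0], [0, 0, 0]],
  [[0, 0, 0], [0, 0, 0]],
  [[0, 0, 0], [0, 0, 0]],
], hand=1, squeeze=12)

```text
t: 2.8
tool_pos: [0.5892, 0.1559, 0.1503]
orientation: [-2.796, -0.797, -0.747]
force: [0.3, 0.2, -0.6]
opening: 0.0579
gripper_force: 0.0
```

>>> jog_arm([
  [[0, 0, 0], [0, 0, 0]],
  [[0, 0, 0], [0, 0, 0]],
  [[0, 0, 0], [0, 0, 0]],
  [[0, 0, 0], [0, 0, 0]],
  [[0, 0, 0], [0, 0, 0]],
])

```text
t: 3.3
tool_pos: [0.5895, 0.1551, 0.1497]
orientation: [-2.798, -0.796, -0.747]
force: [2.3, -5.2, -0.0]
opening: 0.0401
gripper_force: 12.0
```

>>> jog_arm([
  [[0, 0, -0.05], [0, 0, 0]],
  [[0, 0, -0.12], [0, 0, 0]],
  [[0, 0, -0.22], [0, 0, 0]],
  [[0, 0, -0.34], [0, 0, 0]],
  [[0, 0, -0.48], [0, 0, 0]],
])

```text
t: 3.8
tool_pos: [0.5472, 0.1308, 0.2323]
orientation: [-2.797, -0.796, -0.743]
force: [-0.1, 0.3, -1.2]
opening: 0.04
gripper_force: 12.0
```

Run:
```python
from plan import *
yw=-.2267
c,s=np.cos(yw),np.sin(yw)
xy=np.array([.5171+c*-.012,-.3019+s*-.012]); print(xy)
R=tool(yw-np.pi/2,0)
go([xy[0],xy[1],.12],R)
go([.5,-.1,.25],R)
```

```text
[ 0.5054 -0.2992]
t 3.8 pos [0.5472 0.1308 0.2323] q [-0.049  -0.4594  2.0796  0.3208  1.1031  0.8826] op 0.04 gf 12.0 F [-0.0633  0.2917 -1.2279]
shift share [-1.4163  1.7175 -0.162 ] turn share [-0.1289 -0.3133  0.486 ] | mm 446.3980227307266 deg 53.32056750017193
t 3.8 pos [0.5472 0.1308 0.2323] q [-0.049  -0.4594  2.0796  0.3208  1.1031  0.8826] op 0.04 gf 12.0 F [-0.0633  0.2917 -1.2279]
shift share [-0.6583  0.8567 -0.4777] turn share [-0.1289 -0.3133  0.486 ] | mm 236.25270560925347 deg 53.32056750017193
```

>>> jog_arm([
  [[-0.13, 0.17, -0.1], [-0.02, -0.05, 0.078]],
  [[-0.26, 0.34, -0.2], [-0.04, -0.1, 0.155]],
  [[-0.4, 0.51, -0.3], [-0.06, -0.15, 0.233]],
  [[-0.53, 0.68, -0.4], [-0.08, -0.2, 0.31]],
  [[-0.66, 0.857, -0.478], [-0.1, -0.25, 0.385]],
])

```text
t: 4.3
tool_pos: [0.5004, -0.1018, 0.2516]
orientation: [-3.104, 0.112, -0.161]
force: [1.4, -0.5, -0.6]
opening: 0.0401
gripper_force: 12.0
```

Run:
```python
from plan import *
yw=-.2267
go([.5054,-.2992,.1],tool(yw-np.pi/2,0))
```

```text
t 4.3 pos [ 0.5004 -0.1018  0.2516] q [-0.3467 -0.2265  1.778   0.0614  1.5009  1.2944] op 0.0401 gf 12.0 F [ 1.3898 -0.5216 -0.5974]
shift share [0.0195 1.0087 0.7293] turn share [-0.0272 -0.0634  0.0985] | mm 248.98364630392297 deg 10.822465380002324
```

>>> jog_arm([
  [[0, 0.22, 0.1], [-0.006, -0.015, 0.025]],
  [[0.01, 0.45, 0.23], [-0.012, -0.03, 0.05]],
  [[0.01, 0.67, 0.38], [-0.018, -0.045, 0.075]],
  [[0.02, 0.87, 0.55], [-0.027, -0.063, 0.0985]],
  [[0.02, 0.995, 0.7], [-0.027, -0.063, 0.0985]],
])

```text
t: 4.8
tool_pos: [0.5071, -0.297, 0.1034]
orientation: [-3.122, 0.35, -0.003]
force: [0.5, -0.0, 0.3]
opening: 0.04
gripper_force: 12.0
```

Run:
```python
from plan import *
yw=-.2267
go([.5054,-.2992,.012],tool(yw-np.pi/2,0))
s,t=cam("side",1),cam("top",1)
cv2.imwrite("pics/e.png",np.hstack([crop(s,275,235,120,140,3),crop(t,330,170,120,140,3)]))
```

```text
t 4.8 pos [ 0.5071 -0.297   0.1034] q [-0.618   0.1777  1.6505  0.0015  1.3116  1.176 ] op 0.04 gf 12.0 F [ 0.4646 -0.0468  0.3061]
shift share [-0.0067  0.0129  0.4572] turn share [-0.0005 -0.0014  0.002 ] | mm 91.48024398475167 deg 0.21990668464177804
```

View pics/e.png

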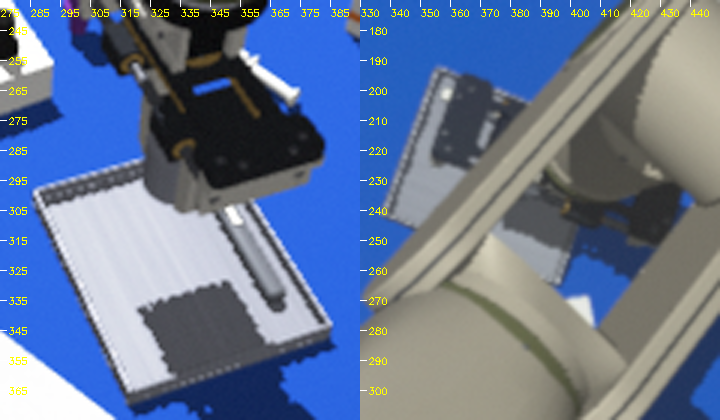

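The tray floor is clear under the cup, which hangs at about side (330,290) with the pen well to its right. Lowering.

>>> jog_arm([
  [[-0.007, 0.013, 0.12], [0, 0, 0]],
  [[-0.007, 0.013, 0.24], [0, 0, 0]],
  [[-0.007, 0.013, 0.33], [0, 0, 0]],
  [[-0.007, 0.013, 0.4], [0, 0, 0]],
  [[-0.007, 0.013, 0.43], [0, 0, 0]],
])

```text
t: 5.4
tool_pos: [0.5044, -0.296, 0.0174]
orientation: [-3.12, 0.347, -0.001]
force: [-0.4, 0.2, -1.1]
opening: 0.0402
gripper_force: 12.0
```

>>> jog_arm([
  [[0, 0, 0.01], [0, 0, 0]],
  [[0, 0, 0.02], [0, 0, 0]],
  [[0, 0, 0.02], [0, 0, 0]],
  [[0, 0, 0.02], [0, 0, 0]],
])

```text
t: 5.8
tool_pos: [0.5053, -0.2972, 0.0152]
orientation: [-3.121, 0.348, -0.005]
force: [-0.4, 0.3, -0.8]
opening: 0.04
gripper_force: 12.0
```

>>> jog_arm([
  [[0, 0, 0.01], [0, 0, 0]],
  [[0, 0, 0.015], [0, 0, 0]],
  [[0, 0, 0.015], [0, 0, 0]],
  [[0, 0, 0.015], [0, 0, 0]],
])

```text
t: 6.2
tool_pos: [0.5047, -0.2968, 0.0112]
orientation: [-3.121, 0.348, -0.002]
force: [0.7, -0.2, -0.3]
opening: 0.04
gripper_force: 12.0
```

>>> jog_arm([
  [[0, 0, 0.005], [0, 0, 0]],
  [[0, 0, 0.01], [0, 0, 0]],
  [[0, 0, 0.01], [0, 0, 0]],
  [[0, 0, 0.01], [0, 0, 0]],
])

```text
t: 6.6
tool_pos: [0.5047, -0.2968, 0.0092]
orientation: [-3.121, 0.348, -0.002]
force: [-0.2, 1.1, -0.9]
opening: 0.0402
gripper_force: 12.0
```

>>> jog_arm([
  [[0, 0, 0.005], [0, 0, 0]],
  [[0, 0, 0.01], [0, 0, 0]],
  [[0, 0, 0.01], [0, 0, 0]],
  [[0, 0, 0.01], [0, 0, 0]],
])

```text
t: 7.0
tool_pos: [0.5047, -0.2968, 0.0072]
orientation: [-3.121, 0.348, -0.002]
force: [0.9, -0.4, -1.4]
opening: 0.0398
gripper_force: 12.0
```

Run:
```python
from plan import *
import time
go([.5,-.3,.005],tool(-.2267-np.pi/2,0))
```

```text
t 7.0 pos [ 0.5047 -0.2968  0.0072] q [-0.6205  0.2909  1.7107  0.0024  1.1394  1.1711] op 0.0398 gf 12.0 F [ 0.867  -0.3544 -1.3938]
shift share [-0.0195  0.0209  0.0109] turn share [-0.0011 -0.0009  0.0031] | mm 6.113710826912624 deg 0.307465760941196
```

>>> jog_arm([
  [[0, 0, 0.005], [0, 0, 0]],
  [[0, 0, 0.005], [0, 0, 0]],
  [[0, 0, 0.005], [0, 0, 0]],
])

```text
t: 7.3
tool_pos: [0.505, -0.2969, 0.0065]
orientation: [-3.121, 0.348, -0.003]
force: [0.9, 0.3, 1.0]
opening: 0.0402
gripper_force: 12.0
```

>>> jog_arm([
  [[0, 0, 0.005], [0, 0, 0]],
  [[0, 0, 0.005], [0, 0, 0]],
  [[0, 0, 0.005], [0, 0, 0]],
])

```text
t: 7.6
tool_pos: [0.5051, -0.297, 0.0063]
orientation: [-3.121, 0.347, -0.003]
force: [-3.1, 3.1, 8.4]
opening: 0.0399
gripper_force: 12.0
```

Contact (8 N). Letting go with a partial opening.

>>> jog_arm([
  [[0, 0, 0], [0, 0, 0]],
  [[0, 0, 0], [0, 0, 0]],
  [[0, 0, 0], [0, 0, 0]],
  [[0, 0, 0], [0, 0, 0]],
  [[0, 0, 0], [0, 0, 0]],
], hand=-0.3)

```text
t: 8.1
tool_pos: [0.5047, -0.2968, 0.0051]
orientation: [-3.121, 0.348, -0.002]
force: [-0.1, 1.5, -0.1]
opening: 0.0604
gripper_force: 0.0
```

>>> jog_arm([
  [[0, 0, -0.05], [0, 0, 0]],
  [[0, 0, -0.15], [0, 0, 0]],
  [[0, 0, -0.3], [0, 0, 0]],
  [[0, 0, -0.5], [0, 0, 0]],
  [[0, 0, -0.7], [0, 0, 0]],
])

```text
t: 8.6
tool_pos: [0.5041, -0.2967, 0.147]
orientation: [-3.12, 0.348, -0.002]
force: [1.0, -1.1, -0.2]
opening: 0.0607
gripper_force: 0.0
```

Run:
```python
from plan import *
R=tool(A-np.pi/2,0)
go([.511,-.090,.12],R)
```

```text
t 8.6 pos [ 0.5041 -0.2967  0.147 ] q [-0.621   0.1334  1.617   0.0022  1.391   1.1712] op 0.0607 gf 0.0 F [ 0.9678 -1.0981 -0.1618]
shift share [-0.1939 -1.0156  0.1367] turn share [-0.0009 -0.0011 -0.4898] | mm 208.58485769817446 deg 44.084554496688774
```

Run:
```python
from plan import *
s,t=cam("side",1),cam("top",1)
a=np.hstack([crop(s,232,142,40,40,10),crop(t,190,145,40,40,10)])
b=np.hstack([crop(s,290,280,80,40,5),crop(s,255,225,44,40,5)[:,:200],crop(t,280,195,40,40,5)])[:200,:800]
cv2.imwrite("pics/f.png",np.vstack([a,b]))
```

```text
(no output)
```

View pics/f.png

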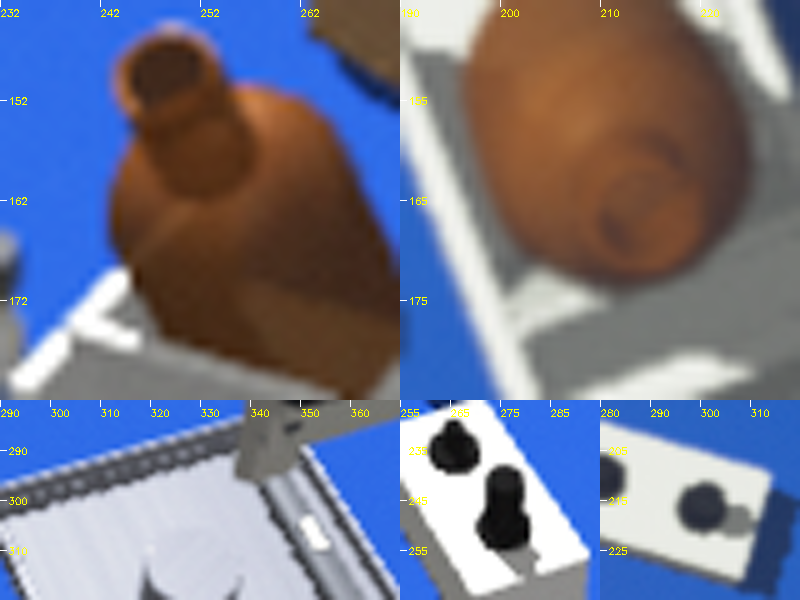

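Mouth: side about (248.2,148.8), top about (213.9,166.1). The stopper is unchanged. The cup's outline on the tray is faint, near side (330,310).

Run:
```python
from plan import *
s,t=cam("side"),cam("top")
su,tu=np.array((248.2,148.8)),np.array((213.9,166.1))
p,e=tri(s,su,t,tu); print(p,e)
d=p[:2]-[.6238,.1746]; print("stand",d@[np.cos(A),np.sin(A)],d@[-np.sin(A),np.cos(A)])
e1=np.cross(AX,[0,0,1]);e1/=np.linalg.norm(e1);e2=np.cross(AX,e1);th=np.linspace(0,6.28,80)
for c,n in((s,"side"),(t,"top")):
  q=proj(c,p+.015*(np.cos(th)[:,None]*e1+np.sin(th)[:,None]*e2)); print(n,q.min(0),q.max(0)); print("neck base",proj(c,p-.046*AX),"bottom",proj(c,p-.17*AX))
print("bottle bottom",p-.17*AX, "axis height check z of bottom should be ~.01-.03")
go([.511,-.090,.12],tool(A-np.pi/2,0))
```

```text
[0.5777 0.1464 0.1782] 0.001317850725499686
stand -0.05404172448169311 -3.832973900436173e-05
side [242.4608 143.8719] [253.485  153.8905]
neck base [[252.2566 157.1635]] bottom [[262.4467 176.846 ]]
top [207.9016 159.8669] [220.1533 171.8348]
neck base [[212.3646 161.9337]] bottom [[208.43   152.6992]]
bottle bottom [0.6503 0.1907 0.031 ] axis height check z of bottom should be ~.01-.03
t 8.7 pos [ 0.5081 -0.2996  0.1537] q [-0.621   0.1285  1.6098  0.0022  1.3904  1.1712] op 0.0606 gf 0.0 F [0.4911 0.3255 1.2334]
shift share [-0.2186 -1.0258  0.1628] turn share [ 0.005  -0.007  -0.4898] | mm 212.28209804373606 deg 44.086893105412024
```

>>> jog_arm([
  [[-0.04, -0.2, 0], [0, 0, -0.09]],
  [[-0.08, -0.4, 0], [0, 0, -0.18]],
  [[-0.12, -0.6, 0], [0, 0, -0.27]],
  [[-0.16, -0.8, 0], [0, 0, -0.36]],
  [[-0.22, -1, 0.05], [0, 0, -0.45]],
])

```text
t: 9.2
tool_pos: [0.5066, -0.091, 0.1371]
orientation: [3.047, 0.763, 0.008]
force: [1.5, 0.8, -0.2]
opening: 0.0607
gripper_force: 0.0
```

>>> jog_arm([
  [[0, 0, 0], [0, 0, -0.04]],
  [[0, 0, 0], [0, 0, -0.04]],
])

```text
t: 9.4
tool_pos: [0.5053, -0.091, 0.1354]
orientation: [-3.022, -0.855, -0.003]
force: [-0.1, 0.1, -0.1]
opening: 0.0603
gripper_force: 0.0
```

Run:
```python
from plan import *
s,t=cam("side"),cam("top")
print(proj(t,[[.5111,-.0899,.045],[.5111,-.0899,.077]]),proj(s,[[.5111,-.0899,.045],[.5111,-.0899,.077]]))
go([.5111,-.090,.080],tool(A-np.pi/2,0)); go([.5111,-.090,.049],tool(A-np.pi/2,0))
```

```text
[[300.4181 216.0282]
 [301.5757 214.1801]] [[275.2272 249.2448]
 [275.4888 239.7597]]
t 9.4 pos [ 0.5053 -0.091   0.1354] q [-0.2792 -0.0503  1.8278  0.0018  1.363   0.74  ] op 0.0603 gf 0.0 F [-0.1141  0.1071 -0.0533]
shift share [0.0265 0.0111 0.2772] turn share [-0.0002 -0.0013  0.0023] | mm 55.73219751229103 deg 0.23578353441308053
t 9.4 pos [ 0.5053 -0.091   0.1354] q [-0.2792 -0.0503  1.8278  0.0018  1.363   0.74  ] op 0.0603 gf 0.0 F [-0.1141  0.1071 -0.0533]
shift share [0.0261 0.0112 0.4322] turn share [-0.0002 -0.0013  0.0023] | mm 86.6226484015487 deg 0.23578353441308053
```

>>> jog_arm([
  [[0.026, 0.011, 0], [0, 0, 0]],
  [[0.026, 0.011, 0.1], [0, 0, 0]],
  [[0.026, 0.011, 0.2], [0, 0, 0]],
  [[0.026, 0.011, 0.28], [0, 0, 0]],
  [[0.026, 0.011, 0.28], [0, 0, 0]],
])

```text
t: 9.9
tool_pos: [0.5098, -0.0919, 0.0772]
orientation: [-3.023, -0.844, 0.002]
force: [-0.6, 0.3, -0.3]
opening: 0.0604
gripper_force: 0.0
```

Run:
```python
from plan import *
go([.5111,-.090,.049],tool(A-np.pi/2,0))
```

```text
t 9.9 pos [ 0.5098 -0.0919  0.0772] q [-0.2785  0.0283  1.8622  0.0018  1.2537  0.7472] op 0.0604 gf 0.0 F [-0.5692  0.2845 -0.2506]
shift share [ 0.0103 -0.0042  0.141 ] turn share [-0.002   0.0004 -0.002 ] | mm 28.285695185658096 deg 0.2528857591952968
```

>>> jog_arm([
  [[0.005, 0, 0.07], [0, 0, 0]],
  [[0.005, 0, 0.13], [0, 0, 0]],
  [[0.005, 0, 0.13], [0, 0, 0]],
  [[0.005, 0, 0.13], [0, 0, 0]],
])

```text
t: 10.3
tool_pos: [0.512, -0.0908, 0.0533]
orientation: [-3.023, -0.849, -0.002]
force: [-0.1, -0.6, 0.1]
opening: 0.0605
gripper_force: 0.0
```

Run:
```python
from plan import *
for i in range(4):
    cam("top",1); go([.5111,-.090,.049],tool(A-np.pi/2,0))
```

```text
t 10.3 pos [ 0.5124 -0.0908  0.0539] q [-0.2753  0.0605  1.8756  0.0019  1.2038  0.7471] op 0.0606 gf 0.0 F [-0.1035  0.1648  0.3385]
shift share [-0.0036 -0.0071  0.0243] turn share [ 0.     -0.0016  0.0001] | mm 5.112600873739096 deg 0.14241948009297956
t 10.4 pos [ 0.5127 -0.0909  0.0541] q [-0.2752  0.0601  1.8754  0.0019  1.2038  0.7471] op 0.0606 gf 0.0 F [-0.0289 -0.0518  0.3286]
shift share [-0.0045 -0.0078  0.0257] turn share [ 0.0003 -0.0018  0.0001] | mm 5.448949207431174 deg 0.16785143089493326
t 10.4 pos [ 0.5128 -0.0909  0.0543] q [-0.2752  0.0599  1.8754  0.0019  1.2037  0.7471] op 0.0608 gf 0.0 F [ 0.0765  0.0349 -0.175 ]
shift share [-0.0048 -0.0081  0.0263] turn share [ 0.0004 -0.0019  0.0002] | mm 5.59816662758403 deg 0.1801809944748382
t 10.5 pos [ 0.5128 -0.0909  0.0543] q [-0.2752  0.0598  1.8754  0.0019  1.2037  0.7471] op 0.0602 gf 0.0 F [ 0.2138 -0.4901  0.2163]
shift share [-0.0049 -0.008   0.0263] turn share [ 0.0004 -0.002   0.0002] | mm 5.58378093730714 deg 0.18269782393815354
```

>>> jog_arm([
  [[-0.005, -0.008, 0.015], [0, 0, 0]],
  [[-0.005, -0.008, 0.025], [0, 0, 0]],
  [[-0.005, -0.008, 0.025], [0, 0, 0]],
  [[-0.005, -0.008, 0.025], [0, 0, 0]],
  [[-0.005, -0.008, 0.025], [0, 0, 0]],
])

```text
t: 11.0
tool_pos: [0.5106, -0.0899, 0.0486]
orientation: [-3.024, -0.85, -0.003]
force: [0.0, 0.2, -0.2]
opening: 0.0604
gripper_force: 0.0
```

>>> jog_arm([
  [[0, 0, 0], [0, 0, 0]],
  [[0, 0, 0], [0, 0, 0]],
  [[0, 0, 0], [0, 0, 0]],
  [[0, 0, 0], [0, 0, 0]],
  [[0, 0, 0], [0, 0, 0]],
], hand=1, squeeze=20)

```text
t: 11.5
tool_pos: [0.5106, -0.0899, 0.0486]
orientation: [-3.024, -0.85, -0.003]
force: [-0.3, -0.1, -0.3]
opening: 0.0251
gripper_force: 0.0
```

>>> jog_arm([
  [[0, 0, 0], [0, 0, 0]],
  [[0, 0, 0], [0, 0, 0]],
  [[0, 0, 0], [0, 0, 0]],
])

```text
t: 11.8
tool_pos: [0.5106, -0.0899, 0.0486]
orientation: [-3.024, -0.85, -0.003]
force: [0.1, -0.3, -0.0]
opening: 0.0194
gripper_force: 20.0
```

>>> jog_arm([
  [[0, 0, -0.05], [0, 0, 0]],
  [[0, 0, -0.15], [0, 0, 0]],
  [[0, 0, -0.3], [0, 0, 0]],
  [[0, 0, -0.5], [0, 0, 0]],
  [[0, 0, -0.75], [0, 0, 0]],
])

```text
t: 12.3
tool_pos: [0.5088, -0.0897, 0.1989]
orientation: [-3.022, -0.849, 0.001]
force: [1.4, 0.0, -0.9]
opening: 0.0195
gripper_force: 20.0
```

Run:
```python
from plan import *
M=np.array([.5777,.1464,.1782])
go(M+.0686*AX,tool(A-np.pi/2,np.pi/6))
```

```text
t 12.3 pos [ 0.5088 -0.0897  0.1989] q [-0.2751 -0.0847  1.7426  0.0018  1.4855  0.7477] op 0.0195 gf 20.0 F [ 1.4442  0.0105 -0.9178]
shift share [ 0.7374 -0.8288 -0.1913] turn share [-0.0016  0.3333 -0.0003] | mm 225.1490966555664 deg 29.994198087020653
```

>>> jog_arm([
  [[0.1, -0.1, -0.2], [0, 0.04, 0]],
  [[0.25, -0.3, -0.25], [0, 0.1, 0]],
  [[0.42, -0.5, -0.25], [0, 0.18, 0]],
  [[0.6, -0.68, -0.22], [0, 0.26, 0]],
  [[0.737, -0.829, -0.191], [0, 0.333, 0]],
])

```text
t: 12.8
tool_pos: [0.5504, 0.1299, 0.2396]
orientation: [-2.793, -0.785, -0.763]
force: [-0.5, 0.5, -0.8]
opening: 0.0197
gripper_force: 20.0
```

>>> jog_arm([
  [[0, 0, 0], [0, 0, 0]],
  [[0, 0, 0], [0, 0, 0]],
  [[0, 0, 0], [0, 0, 0]],
  [[0, 0, 0], [0, 0, 0]],
  [[0, 0, 0], [0, 0, 0]],
])

```text
t: 13.3
tool_pos: [0.5505, 0.1273, 0.2382]
orientation: [-2.798, -0.785, -0.753]
force: [0.4, -0.1, -0.1]
opening: 0.0199
gripper_force: 20.0
```

Run:
```python
from plan import *
M=np.array([.5777,.1464,.1782])
go(M+.0346*AX,tool(A-np.pi/2,np.pi/6))
st=robot.read_state();p=st["tool_pos"];z=Ro.from_rotvec(st["orientation"]).as_matrix()[:,2]
s,t=cam("side",1),cam("top",1)
for c,x,y in((s,225,110),(t,185,130)):
    print("expected tip,shoulder",proj(c,[p+.0346*z,p+.0086*z]),"mouth",proj(c,M))
cv2.imwrite("pics/g.png",np.hstack([crop(s,225,120,40,50,10),crop(t,190,135,40,50,10)]))
```

```text
t 13.3 pos [0.5505 0.1273 0.2382] q [-0.0574 -0.4609  2.0724  0.3242  1.106   0.8828] op 0.0199 gf 20.0 F [ 0.3626 -0.0691 -0.1066]
shift share [-0.0069 -0.0109  0.1696] turn share [ 0.0006 -0.0015 -0.0002] | mm 34.02078512087719 deg 0.1437868411028518
expected tip,shoulder [[245.5548 142.0859]
 [242.8327 136.8337]] mouth [[247.9689 148.8726]]
expected tip,shoulder [[216.0377 168.1235]
 [217.1274 170.6511]] mouth [[214.0582 165.8707]]
```

View pics/g.png

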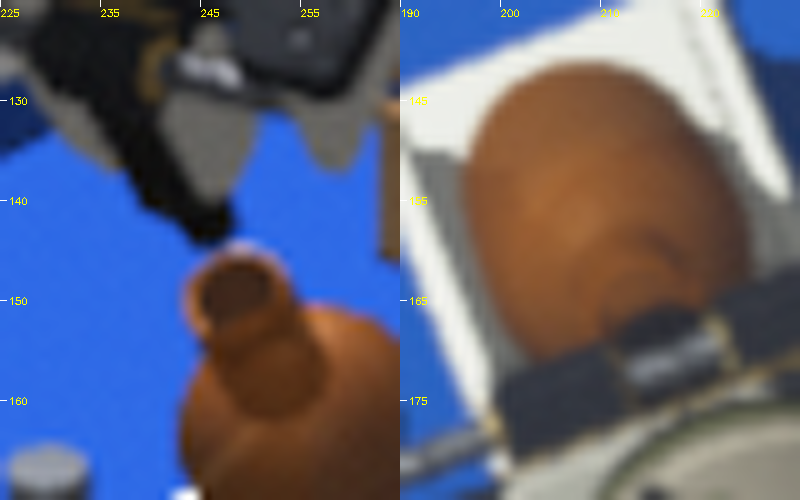

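The plug's tip is at about side (245.7,141.8), and the prediction from the tool pose is (245.6,142.1), so the position agrees. The light shapes at (246,139) and (259,136) need identifying against the fingers.

Run:
```python
from plan import *
s=cam("side")
st=robot.read_state();p=st["tool_pos"];R=Ro.from_rotvec(st["orientation"]).as_matrix()
for y in(-.032,-.012,0,.012,.032): print(y,proj(s,[p+R@[0,y,0],p+R@[0,y,-.03]]).round(1).tolist())
q=np.array([.5495,.1312,.2298]); print("d.png", proj(s,[q+R@[0,.0465,0],q-R@[0,.0465,0]]))
print("x dir",R[:,0],proj(s,p+R@[.0075,0,0]))
```

```text
-0.032 [[230.6, 132.3], [227.0, 125.9]]
-0.012 [[237.5, 134.1], [234.1, 127.7]]
0 [[241.7, 135.3], [238.4, 128.8]]
0.012 [[246.0, 136.4], [242.7, 129.9]]
0.032 [[253.1, 138.3], [250.1, 131.8]]
d.png [[257.4083 141.7832]
 [224.8602 133.1519]]
x dir [0.7388 0.4501 0.5016] [[242.9499 132.7319]]
```

>>> jog_arm([
  [[-0.007, -0.011, 0.06], [0, 0, 0]],
  [[-0.007, -0.011, 0.12], [0, 0, 0]],
  [[-0.007, -0.011, 0.17], [0, 0, 0]],
  [[-0.007, -0.011, 0.195], [0, 0, 0]],
  [[-0.007, -0.011, 0.195], [0, 0, 0]],
])

```text
t: 13.9
tool_pos: [0.5637, 0.1399, 0.2009]
orientation: [-2.797, -0.786, -0.748]
force: [-0.6, 0.1, -1.2]
opening: 0.0196
gripper_force: 20.0
```

>>> jog_arm([
  [[0, 0, 0], [0, 0, 0]],
  [[0, 0, 0], [0, 0, 0]],
  [[0, 0, 0], [0, 0, 0]],
  [[0, 0, 0], [0, 0, 0]],
])

```text
t: 14.3
tool_pos: [0.5643, 0.1395, 0.2032]
orientation: [-2.797, -0.786, -0.753]
force: [0.4, 0.3, -1.1]
opening: 0.0194
gripper_force: 20.0
```

Run:
```python
from plan import *
M=np.array([.5777,.1464,.1782])
go(M+.0086*AX,tool(A-np.pi/2,np.pi/6))
st=robot.read_state();print("F tool",Ro.from_rotvec(st["orientation"]).inv().apply(st["force"]))
```

```text
t 14.3 pos [0.5643 0.1395 0.2032] q [-0.0257 -0.3894  2.0849  0.3258  1.0167  0.8854] op 0.0194 gf 20.0 F [ 0.3596  0.3006 -1.0548]
shift share [0.0023 0.0053 0.1026] turn share [ 0.0001 -0.0015  0.0002] | mm 20.56132274501999 deg 0.13840654467085445
F tool [-0.1287 -0.0697  1.1449]
```

Tip is 5 mm inside the neck with no contact force; continuing in.

>>> jog_arm([
  [[0.002, 0.005, 0.02], [0, 0, 0]],
  [[0.002, 0.005, 0.04], [0, 0, 0]],
  [[0.002, 0.005, 0.06], [0, 0, 0]],
  [[0.002, 0.005, 0.06], [0, 0, 0]],
  [[0.002, 0.005, 0.06], [0, 0, 0]],
])

```text
t: 14.8
tool_pos: [0.5699, 0.1421, 0.192]
orientation: [-2.797, -0.786, -0.751]
force: [0.1, 0.5, 0.1]
opening: 0.0194
gripper_force: 20.0
```

>>> jog_arm([
  [[0, 0, 0.01], [0, 0, 0]],
  [[0, 0, 0.02], [0, 0, 0]],
  [[0, 0, 0.02], [0, 0, 0]],
  [[0, 0, 0.02], [0, 0, 0]],
])

```text
t: 15.2
tool_pos: [0.5718, 0.1431, 0.1889]
orientation: [-2.797, -0.786, -0.752]
force: [0.3, -1.2, -0.5]
opening: 0.0194
gripper_force: 20.0
```

Run:
```python
from plan import *
M=np.array([.5777,.1464,.1782])
go(M+.0086*AX,tool(A-np.pi/2,np.pi/6))
st=robot.read_state();print("F tool",Ro.from_rotvec(st["orientation"]).inv().apply(st["force"]))
```

```text
t 15.2 pos [0.5718 0.1431 0.1889] q [-0.0165 -0.3512  2.0824  0.3288  0.981   0.8823] op 0.0194 gf 20.0 F [ 0.3488 -1.1827 -0.5121]
shift share [0.0026 0.0013 0.0203] turn share [-0.0002 -0.001   0.0001] | mm 4.0962995050699815 deg 0.09145221381379026
F tool [-0.532   1.1914  0.2833]
```

>>> jog_arm([
  [[0.001, 0.003, 0.01], [0, 0, 0]],
  [[0.001, 0.003, 0.015], [0, 0, 0]],
  [[0.001, 0.003, 0.015], [0, 0, 0]],
  [[0.001, 0.003, 0.015], [0, 0, 0]],
])

```text
t: 15.6
tool_pos: [0.5736, 0.1433, 0.1869]
orientation: [-2.797, -0.786, -0.752]
force: [-5.0, -3.4, 4.8]
opening: 0.0197
gripper_force: 20.0
```

>>> jog_arm([
  [[0, 0, 0.005], [0, 0, 0]],
  [[0, 0, 0.01], [0, 0, 0]],
  [[0, 0, 0.01], [0, 0, 0]],
  [[0, 0, 0.01], [0, 0, 0]],
])

```text
t: 16.0
tool_pos: [0.5746, 0.1438, 0.1867]
orientation: [-2.797, -0.787, -0.753]
force: [-15.6, -7.1, 14.3]
opening: 0.0199
gripper_force: 20.0
```

Run:
```python
from plan import *
M=np.array([.5777,.1464,.1782])
go(M+.0086*AX,tool(A-np.pi/2,np.pi/6))
st=robot.read_state();print("F tool",Ro.from_rotvec(st["orientation"]).inv().apply(st["force"]))
```

```text
t 16.0 pos [0.5746 0.1438 0.1867] q [-0.0146 -0.3408  2.0789  0.3297  0.9727  0.8806] op 0.0199 gf 20.01 F [-15.61    -7.1247  14.3275]
shift share [-0.0041 -0.0029  0.0036] turn share [ 0.0001 -0.0016  0.0007] | mm 1.2307670689497239 deg 0.15997060072253147
F tool [ -7.5344  -2.0486 -20.9462]
```

>>> jog_arm([
  [[-0.006, -0.002, 0], [0, 0, 0]],
  [[-0.006, -0.002, 0], [0, 0, 0]],
  [[-0.006, -0.002, 0], [0, 0, 0]],
  [[-0.006, -0.002, 0], [0, 0, 0]],
])

```text
t: 16.4
tool_pos: [0.5745, 0.1438, 0.1866]
orientation: [-2.796, -0.786, -0.757]
force: [-7.2, -2.4, 10.8]
opening: 0.0194
gripper_force: 20.0
```

Run:
```python
from plan import *
M=np.array([.5777,.1464,.1782])
go(M+.0086*AX,tool(A-np.pi/2,np.pi/6))
st=robot.read_state();print("F tool",Ro.from_rotvec(st["orientation"]).inv().apply(st["force"]))
```

```text
t 16.4 pos [0.5745 0.1438 0.1866] q [-0.0148 -0.3434  2.0818  0.3308  0.9702  0.8798] op 0.0194 gf 20.01 F [-7.2257 -2.404  10.8213]
shift share [-0.0034 -0.0026  0.0036] turn share [ 0.0007 -0.0031  0.0006] | mm 1.1237472050888002 deg 0.2865050426424931
F tool [ -0.9516  -1.6965 -13.0884]
```

Axial load with hardly any sideways force, at the expected depth: seated. Releasing and backing off along the axis.

>>> jog_arm([
  [[0, 0, 0], [0, 0, 0]],
  [[0, 0, 0], [0, 0, 0]],
  [[0, 0, 0], [0, 0, 0]],
  [[0, 0, 0], [0, 0, 0]],
  [[0, 0, 0], [0, 0, 0]],
], hand=-0.3)

```text
t: 16.9
tool_pos: [0.5732, 0.1438, 0.1839]
orientation: [-2.797, -0.786, -0.751]
force: [-0.1, 0.4, -0.7]
opening: 0.0549
gripper_force: 0.0
```

>>> jog_arm([
  [[0, 0, -0.05], [0, 0, 0]],
  [[0, 0, -0.15], [0, 0, 0]],
  [[0, 0, -0.3], [0, 0, 0]],
  [[0, 0, -0.5], [0, 0, 0]],
  [[0, 0, -0.7], [0, 0, 0]],
])

```text
t: 17.4
tool_pos: [0.5121, 0.1069, 0.3067]
orientation: [-2.797, -0.786, -0.751]
force: [1.6, -1.1, -0.1]
opening: 0.0604
gripper_force: 0.0
```

>>> jog_arm([
  [[-0.2, 0, 0], [0, 0, 0]],
  [[-0.4, 0, 0], [0, 0, 0]],
  [[-0.4, 0, 0], [0, 0, 0]],
  [[-0.4, 0, 0], [0, 0, 0]],
  [[-0.4, 0, 0], [0, 0, 0]],
])

```text
t: 17.9
tool_pos: [0.4552, 0.0712, 0.267]
orientation: [-2.797, -0.786, -0.756]
force: [0.7, 0.7, 0.4]
opening: 0.0605
gripper_force: 0.0
```

Run:
```python
from plan import *
M=np.array([.5777,.1464,.1782])
s,t=cam("side",1),cam("top",1)
for c in(s,t): print("exp flange-top, grip top",proj(c,[M,M+.005*AX,M+.037*AX]))
T=[.5051,-.297,.043]
print("cup top exp",proj(s,T),proj(t,T))
a=np.hstack([crop(s,225,125,40,50,8),crop(t,195,140,50,50,8)])[:, :720]
b=np.hstack([crop(s,290,280,80,45,4),crop(t,340,195,80,45,4)]); b=np.hstack([b,np.zeros((180,80,3),np.uint8)])
cv2.imwrite("pics/h.png",np.vstack([a,b[:,:720]]))
print(robot.read_state()["tool_pos"],robot.read_state()["force"])
```

```text
exp flange-top, grip top [[247.9689 148.8726]
 [247.4821 147.9324]
 [244.2705 141.7289]]
exp flange-top, grip top [[214.0582 165.8707]
 [214.2489 166.3181]
 [215.5104 169.2778]]
cup top exp [[327.7675 312.6761]] [[376.0899 230.5601]]
[0.4551 0.0715 0.2666] [0.1706 0.0957 0.9393]
```

View pics/h.png

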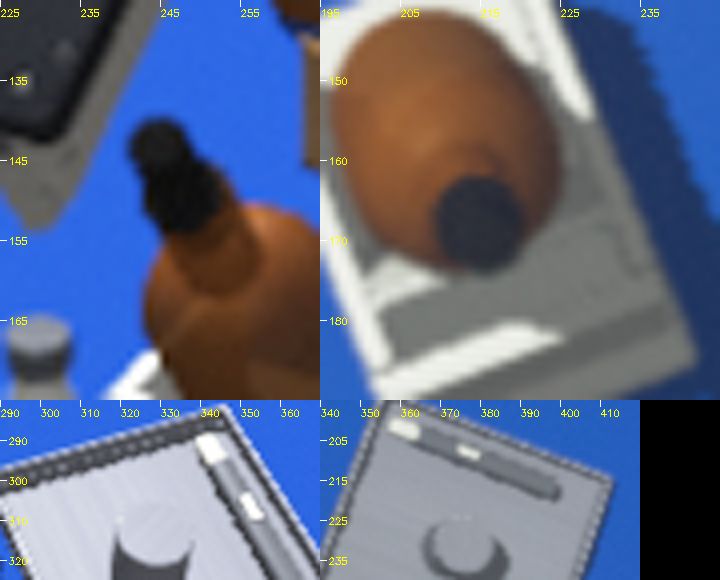

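The stopper sits on the rim with its grip top at side (244.6,142.3), against an expected (244.3,141.7). The cup stands upright on the tray with its top at side (328,312), as expected.

```bash
python3 -c "
from plant import robot
print(robot.close_job())"
```

```text
the job is handed in; nothing more can be done
None
```

The cup stands mouth down on the steel tray and the bigger stopper is home in the bottle's neck, both released; the job was handed in at about 18 s, with no verdict shown.

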